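# Third hand at the pinning jig

## Robot

A 6-joint arm with a two-finger parallel gripper is mounted at the origin on the work surface. World frame = base frame: x ahead of the robot, y to its left, z up, the work surface at z = 0. Lengths are in mm, angles in rad, forces in N, time in s.
With the tool pointing down it reaches from about 350 to 875 mm from the base axis. Payload 4.2 kg.
Tool frame: the origin (TCP) lies midway between the tips of the shut fingers; the grasp point (between the pads) lies 19 mm behind it; y points along the fingers, x is the direction in which the jaws open and shut, and the axes are right-handed (so a half turn about y gives the same grasp; the last joint's range is limited). The gripper opens to 85 mm and grips with 20 to 120 N. Pads are 22 mm wide; open, the fingers measure 114 mm over their backs; the gripper's body (76 mm by 85 mm) begins 54 mm behind the grasp point. The pads swing forward as they close: fully open they stand 13 mm farther back than shut.
Start: joints at [0.259, 0.385, 0.008, 0, -1.194, -0.259], TCP at [624.979, 0.025, 231.312] pointing down, gripper open.
Joint ranges: [-3.14, 3.14], [-1.21, 2.06], [-1.07, 1.41], [-3.16, 2.05], [-2.99, -0.16], [-3.1, 3.1]. Speed limits (rad/s): [2.79, 2.79, 3.14, 3.14, 3.14, 3.14].

## Interface

Orientations are given as a unit quaternion [x, y, z, w].
In Python, from bench import read_state, get_image, job_done gives the robot as it stands.
- The arm moves only by the tool play_rows, never from a script. Its argument "series" is a list of rows, each a list of 7 numbers: the shift along the tool's x, y, z in m, then the turn, a rotation vector about the tool's x, y, z in rad, then the finger opening in m, from 0 to 0.0854. In form: [[x, y, z, wx, wy, wz, claw], ...]. A call has 1 to 10 rows; each row shifts and turns the pose as measured when the row begins, along the tool's axes as they then stand; what a row does not reach is not made up. A row lasts 1/10 s, in which the tool goes at most 50 mm and 8.59 degrees, less where a joint would pass 70% of its speed; a pose out of reach is approached as far as the arm can. A call with a gripper value outside its range is refused whole. The fingers move at their own pace and stop on an object; the grip force is fixed at half the most. Time passes only in rows, so rows that do not move let the fingers close. It gives the time, the measured TCP pose, the force and the opening at its end, in the units of the state.
- read_state(): the state, without advancing time (a new reading comes with each control period).
- get_image(name): name is "scene" or "side" or "wrist"; returns a dict with "color" (384x512x3 uint8, red, green, blue), "intrinsics" (3x3 intrinsics, pixels), "origin" and "orientation" of the camera in the world. Camera axes: x right, y down, z forward; pixel columns grow to the right and rows downward; lengths in mm; the calibration is good to about 2 mm. The wrist camera is an equidistant fisheye: a pixel r from the principal point sees the ray r / f radians off the axis. A picture is of the moment at which its call begins. There is no depth.
- job_done(): hands the job in, once; it reports no verdict.
The state is a dict: "clock": time; "joints": joint angles; "joint_vel": joint speeds; "joint_efforts": joint torques, N m; "position": TCP position; "ee_rot": TCP orientation; "contact_force": force on the tool from outside, world axes, zero at the start; "wrist_torque": the same for the moment, N m; "gripper_width": finger opening in mm.
Only numpy, scipy, OpenCV 4.12 (cv2) and the standard library are available. Lean on these libraries where they do the work, as an engineer would, in place of code of your own. Each camera call takes 0.05 s, during which the arm holds its last target. There are 200 camera calls.

## Task

Be my third hand: pick up the dark walnut handle blank, lay it flat on the bed of the pinning jig with its long side along the cork-faced spring fence and centred on the white line, then push it from behind with the fingers squarely against the fence until the black pointer stands in the green band of the gauge, never driving the fence right to the back of its travel. Keep it pressed steadily there for at least three seconds so that I can drive the pins, and finish while still pressing; leave the other things on the bench where they are.

Things in the scene. Friction and masses are not known exactly. Their poses are not given: they have to be found in the camera images.
- blank: the knife-handle blank to be held: dark brown walnut slab, 34 (its x) x 120 (its y, the long side) x 16 mm (z), two small brass dots on its top; lies flat on the bench, loose, 40 to 85 g. Origin: centre of its underside. It may go into the jig either way round.
- jig: the pinning jig, fixed to the bench (place and yaw vary): dark steel bed plate 217 (x) x 190 (y) x 15 mm; origin on the bench, bed top 15 mm above it. Free bed: x = -105 mm to the fence's cork face at x = +30 mm. A white line on the bed at y = 0 marks the middle. The fence is pushed towards jig +x, which points within 0.6 rad of away from the robot (world +x).
- gauge (a point): middle of the gauge's green band, on top of the blue housing behind the fence; 88 mm along jig x, 38 mm above the bench. Stripes across jig x: white (fence travel 0 to 8 mm), green (8 to 16), red (16 to 24); the fence's black pointer moves along them. Housing: x = 68 to 112 mm, y = -80 to 80 mm, 37 mm high, brass screws on it to 45 mm.
- plate (a point): the moving fence plate, cork on aluminium, 10 mm thick (jig x), 160 mm long (jig y), its top 26 mm above the bed. This point: middle of its cork face, at bed-top level (15 mm above the bench); at rest 30 mm along jig x; axes as the jig's. The cork faces jig -x.
- fence (a joint): how far the fence has been pushed back along jig +x, m: 0 at rest, 0.024 at the rear stop; green band 0.008 to 0.016. Springs: about 2 N to start it, then 0.7 N per mm (about 7.7 N at 8 mm, 13.3 N at 16 mm). It slides along jig x only and does not turn, so a flat side pressed on it squares up.
- cork_block: bystander: cork sanding block, 60 x 100 x 32 mm, loose; origin centre of its underside
- offcut: bystander: pale wood offcut, 45 x 90 x 24 mm, loose; origin centre of its underside
- dish: bystander: small open terracotta bowl, 90 mm across, 32 mm high, loose; origin centre of its underside
- jar: bystander: amber jar with a red cap, 60 mm across, 85 mm high, loose; origin centre of its underside

How it is judged:
By the outcome, as a careful person would: the job done as asked, in the order asked, and still so for the second after the job is handed in, while the arm keeps its last pose, push and grip.
It also fails if it takes over 61 s, if anything falls off the work surface, if the arm or the gripper's body presses on something with over 40 N, if the wrist force passes 120 N, or if a joint passes its speed limit or range.

## Working session

There is one attempt and no reset: what is moved stays moved. The work goes in short steps, Python scripts to look and compute and a tool call to move; the robot and the scene stay as the last step left them, time stands still between calls to the robot, and variables do not carry over. Pictures are saved under pics/ and viewed, about 8 in all and at most 12, crops included, and the job is handed in when it is done.

Besides the shell and the picture viewer there is one more tool, called after ">>>" by a JSON object that holds its "fn" and its "kwargs", one argument or row to a line. play_rows: Moves the arm, as the interface text tells. Its arguments: {"type":"object","properties":{"series":{"type":"array","items":{"type":"array","items":{"type":"number"}}}},"required":["series"]}

```bash
mkdir -p pics; ls; cat > h.py <<'E'
import numpy as np, cv2
from scipy.spatial.transform import Rotation as R
from bench import read_state, get_image, job_done
def snap(name,fn,crop=None,scale=1):
    im=get_image(name); np.savez('pics/'+fn+'.npz',**{k:np.array(v) for k,v in im.items()})
    c=im['color'][:,:,::-1]
    if crop: c=c[crop[1]:crop[3],crop[0]:crop[2]]
    cv2.imwrite('pics/'+fn+'.png',cv2.resize(c,None,fx=scale,fy=scale,interpolation=cv2.INTER_CUBIC)); return im
def ray(fn,u,v,fish=False):
    d=np.load('pics/'+fn+'.npz'); K=d['intrinsics']; x=(u-K[0,2])/K[0,0]; y=(v-K[1,2])/K[1,1]
    if fish:
        th=np.hypot(x,y); s=np.sin(th)/max(th,1e-9); r=np.array([x*s,y*s,np.cos(th)])
    else: r=np.array([x,y,1.])
    q=d['orientation']; M=R.from_quat(q) if q.size==4 else R.from_matrix(q)
    return d['origin'],M.apply(r)
def at(fn,u,v,z,fish=False):
    o,r=ray(fn,u,v,fish); return o+r*(z-o[2])/r[2]
def toolmat(): 
    s=read_state(); return s,R.from_quat(s['ee_rot'])
E
python3 - <<'E'
from h import *
for n in('scene','side','wrist'):
    im=snap(n,n+'0',scale=1.5); print(n,im['origin'],im['orientation'],im['intrinsics'])
s=read_state(); print(s); print(R.from_quat(s['ee_rot']).as_matrix())
E
```

```text
pics
scene [1054.92808814 -172.68099313  662.57680085] [ 0.80452754  0.48529082 -0.17721776 -0.29295413] [[380.69521544   0.         253.19808951]
 [  0.         380.69521544 187.61254894]
 [  0.           0.           1.        ]]
side [281.90069078 864.30748083 689.3551441 ] [-0.18084365  0.87648835 -0.43742374  0.08788753] [[462.16118969   0.         247.77608904]
 [  0.         462.16118969 193.33675298]
 [  0.           0.           1.        ]]
wrist [623.71573559 -79.44285306 372.36985906] [ 6.16397801e-04  9.87890389e-01  1.55148417e-01 -1.08104558e-03] [[297.31863964   0.         255.53045267]
 [  0.         297.31863964 187.32016528]
 [  0.           0.           1.        ]]
{'clock': 0.15, 'joints': array([ 2.58595144e-01,  3.85391576e-01,  6.95056305e-03, -3.15501224e-04,
       -1.19400384e+00, -2.58577547e-01]), 'joint_vel': array([ 0.00038845, -0.00070357,  0.00444139,  0.00081049,  0.00041406,
       -0.00110345]), 'joint_efforts': array([-6.03353892e-04, -3.92678475e+01,  1.88581592e+01,  4.18858320e+00,
       -3.39302780e-03,  5.70479813e-06]), 'position': array([6.24568940e+02, 3.90395633e-03, 2.30475496e+02]), 'ee_rot': array([ 5.55073014e-04, -7.07057731e-01,  7.07155334e-01,  6.24886184e-04]), 'contact_force': array([ 0.68522116, -0.26718095, -0.3288966 ]), 'wrist_torque': array([ 0.01741126,  0.0825161 , -0.03580856]), 'gripper_width': 85.2059766089833}
[[-9.99998603e-01 -1.66872053e-03 -9.86155299e-05]
 [ 9.88458627e-05 -1.37947708e-04 -9.99999986e-01]
 [ 1.66870690e-03 -9.99998598e-01  1.38112461e-04]]
```

View pics/scene0.png

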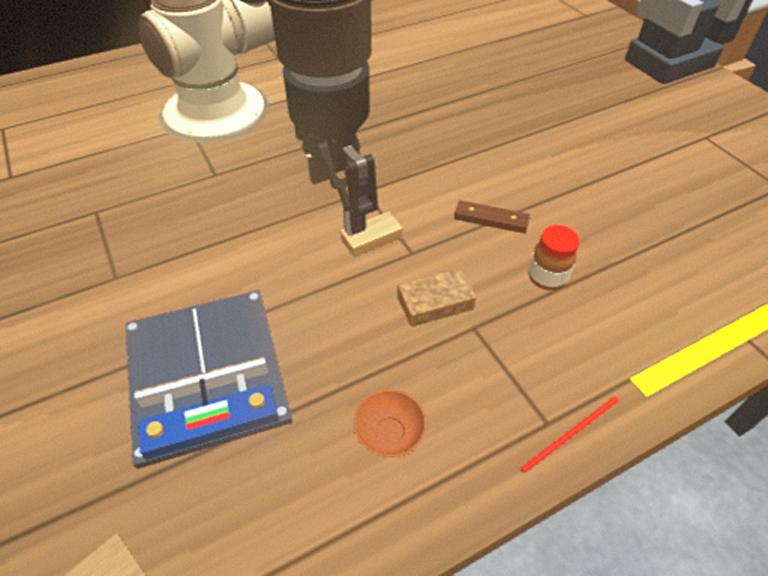

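View pics/wrist0.png

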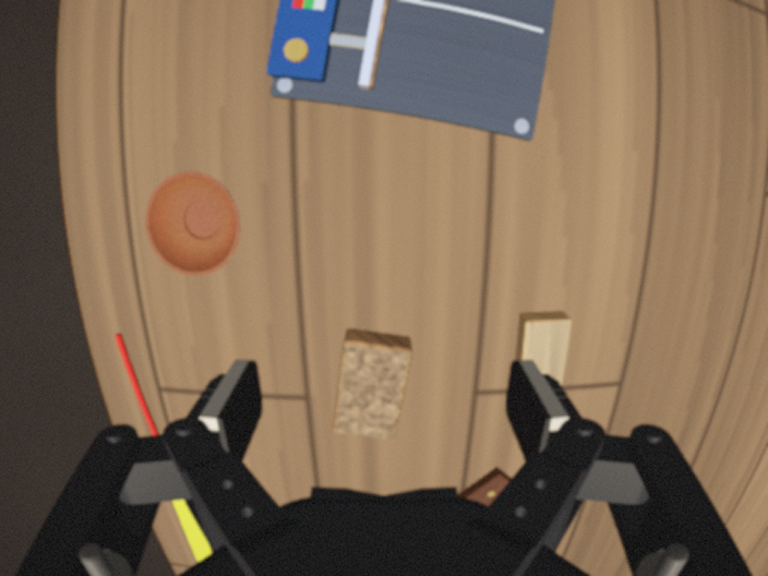

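```bash
python3 - <<'E'
from h import *
a=np.load('pics/scene0.npz')['color'][:,:,::-1]
c1=cv2.resize(a[185:315,75:205],None,fx=4,fy=4,interpolation=cv2.INTER_CUBIC)
c2=cv2.resize(a[125:160,295:360],None,fx=4,fy=4,interpolation=cv2.INTER_CUBIC)
o=np.zeros((520,790,3),np.uint8); o[:520,:520]=c1; o[:140,525:785]=c2
s=np.load('pics/side0.npz')['color'][:,:,::-1]
o[150:350,525:790]=cv2.resize(s,(265,200))
cv2.imwrite('pics/c1.png',o)
E
```

```text
(no output)
```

View pics/c1.png

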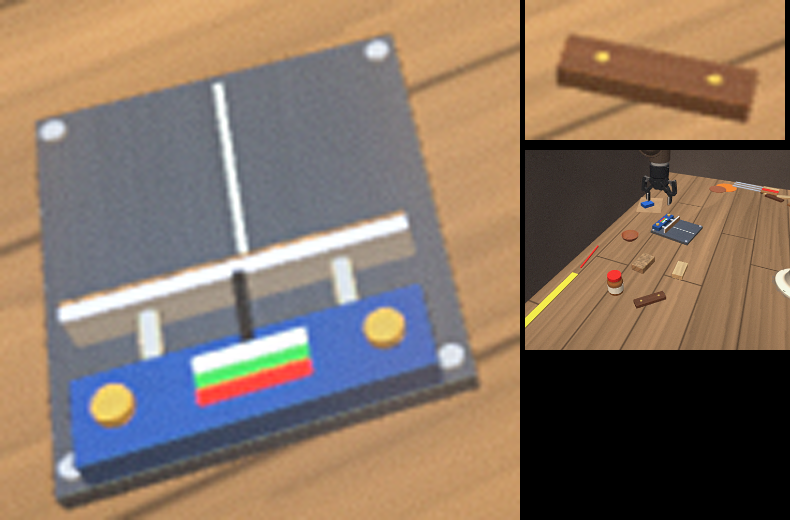

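```bash
cat >> h.py <<'E'
def fit(P,Q):
    "yaw pose mapping local 2D P -> world Q"
    P=np.array(P,float);Q=np.array(Q,float);pc=P.mean(0);qc=Q.mean(0);a=P-pc;b=Q-qc
    th=np.arctan2((a[:,0]*b[:,1]-a[:,1]*b[:,0]).sum(),(a*b).sum())
    c,s=np.cos(th),np.sin(th);M=np.array([[c,-s],[s,c]]);t=qc-M@pc
    return t,th,(P@M.T+t-Q)
E
python3 - <<'E'
from h import *
np.set_printoptions(precision=1,suppress=True)
J=lambda X,Y,z:at('scene0',75+X/4-.375,185+Y/4-.375,z)[:2]
B=lambda X,Y,z:at('scene0',295+(X-525)/4-.375,125+Y/4-.375,z)[:2]
P=[(-105,-95),(-105,95),(112,95),(112,-95),(88,0),(30,0)]
Q=[J(38,121,15),J(390,35,15),J(478,378,15),J(57,497,15),J(252,367,38),J(244,253,15)]
print(fit(P,Q))
Q=[B(572,36,16),B(757,68,16),B(748,103,16),B(559,70,16)]
print(np.array(Q),np.linalg.norm(np.diff(Q,axis=0),axis=1))
print(fit([(-17,-60),(-17,60),(17,60),(17,-60)],Q))
d=[B(602,57,16),B(714,79,16)];print(d,np.linalg.norm(d[1]-d[0]))
E
```

```text
(array([ 588.4, -192.8]), np.float64(-0.16904542534951833), array([[-4.9, -1. ],
       [-3.9,  3. ],
       [-3. ,  1.1],
       [-1.6, -1.6],
       [-2.4,  0.9],
       [15.8, -2.4]]))
[[479.3 281.4]
 [557.3 366.4]
 [579.6 342.6]
 [501.8 257.3]] [115.3  32.5 115.4]
(array([529.5, 311.9]), np.float64(-0.7467241623617918), array([[-3.1, -1.9],
       [ 0.5,  1.2],
       [ 3.2,  1.8],
       [-0.6, -1. ]]))
[array([504.3, 287.3]), array([552.9, 337. ])] 69.49918323250132
```

```bash
cat >> h.py <<'E'
def plan(pos,ang,n,claw,snapv=True):
    "n rows to TCP pos (mm), tool x at world angle ang, tool y straight down"
    s,M=toolmat(); c,sn=np.cos(ang),np.sin(ang)
    T=R.from_matrix(np.array([[c,sn,0],[0,0,-1],[-sn,c,0]]).T)
    T=R.from_matrix(np.column_stack([[c,sn,0],[0,0,-1],np.cross([c,sn,0],[0,0,-1])]))
    rv=(M.inv()*T).as_rotvec(); d=(np.array(pos)-s['position'])/n
    print('from',np.round(s['position'],1),'tilt/rot',np.round(rv,3),'step',np.round(d,1))
    out=[]
    for i in range(n):
        Mi=M*R.from_rotvec(rv*i/n)
        out.append([float(x) for x in np.r_[np.round(Mi.inv().apply(d)/1000,4),np.round(rv/n,3),claw]])
    print(str(out).replace(' ',''))
E
python3 - <<'E'
from h import *
np.set_printoptions(precision=1,suppress=True)
J=lambda X,Y,z:at('scene0',75+X/4-.375,185+Y/4-.375,z)[:2]
P=[(-105,-95),(-105,95),(112,95),(112,-95),(88,0),(30,0)]
Q=[J(38,121,15),J(390,35,15),J(478,378,15),J(57,497,15),J(252,367,38),J(244,253,41)]
print(fit(P,Q))
print('jar',at('scene0',559/1.5,238/1.5,85),'offcut',at('scene0',372/1.5,230/1.5,24),'cork',at('scene0',436/1.5,290/1.5,32))
plan([529,312,110],np.pi-.75,8,.06)
E
```

```text
(array([ 591.4, -192.6]), np.float64(-0.16868482708862326), array([[-1.8, -0.9],
       [-0.9,  3.1],
       [ 0. ,  1.3],
       [ 1.4, -1.4],
       [ 0.7,  1.1],
       [ 0.6, -3.2]]))
jar [672.5 314.1  85. ] offcut [480.2 115.6  24. ] cork [637.3 137.3  32. ]
from [624.6   0.  230.5] tilt/rot [-0.   0.8  0. ] step [-11.9  39.  -15.1]
[[0.0119,0.0151,-0.039,-0.0,0.094,0.0,0.06],[0.0155,0.0151,-0.0377,-0.0,0.094,0.0,0.06],[0.019,0.0151,-0.0361,-0.0,0.094,0.0,0.06],[0.0223,0.0151,-0.0342,-0.0,0.094,0.0,0.06],[0.0254,0.0151,-0.0319,-0.0,0.094,0.0,0.06],[0.0283,0.0151,-0.0294,-0.0,0.094,0.0,0.06],[0.0309,0.0151,-0.0266,-0.0,0.094,0.0,0.06],[0.0333,0.0151,-0.0236,-0.0,0.094,0.0,0.06]]
```

>>> {"fn": "play_rows", "kwargs": {
  "series": [
    [0.012, 0.015, -0.039, 0, 0.094, 0, 0.06],
    [0.0155, 0.015, -0.0377, 0, 0.094, 0, 0.06],
    [0.019, 0.015, -0.036, 0, 0.094, 0, 0.06],
    [0.0223, 0.015, -0.034, 0, 0.094, 0, 0.06],
    [0.0254, 0.015, -0.032, 0, 0.094, 0, 0.06],
    [0.0283, 0.015, -0.0294, 0, 0.094, 0, 0.06],
    [0.031, 0.015, -0.0266, 0, 0.094, 0, 0.06],
    [0.0333, 0.015, -0.0236, 0, 0.094, 0, 0.06],
    [0, 0, 0, 0, 0, 0, 0.06]
  ]
}}

```text
clock: 1.05
position: [530.5, 322.3, 103.6]
ee_rot: [-0.272, -0.652, 0.654, 0.272]
contact_force: [0.3, -0.5, -0.5]
gripper_width: 60.3
```

```bash
python3 - <<'E'
from h import *
snap('wrist','w1',scale=1.5)
s=read_state();print(s['gripper_width'])
plan([529,312,110],np.pi-.75,4,.06)
E
```

```text
60.090929580494375
from [531.2 320.8 104.5] tilt/rot [-0.003 -0.039 -0.001] step [-0.5 -2.2  1.4]
[[-0.0012,-0.0014,0.0019,-0.001,-0.01,-0.0,0.06],[-0.0012,-0.0014,0.0019,-0.001,-0.01,-0.0,0.06],[-0.0011,-0.0014,0.002,-0.001,-0.01,-0.0,0.06],[-0.0011,-0.0014,0.002,-0.001,-0.01,-0.0,0.06]]
```

View pics/w1.png

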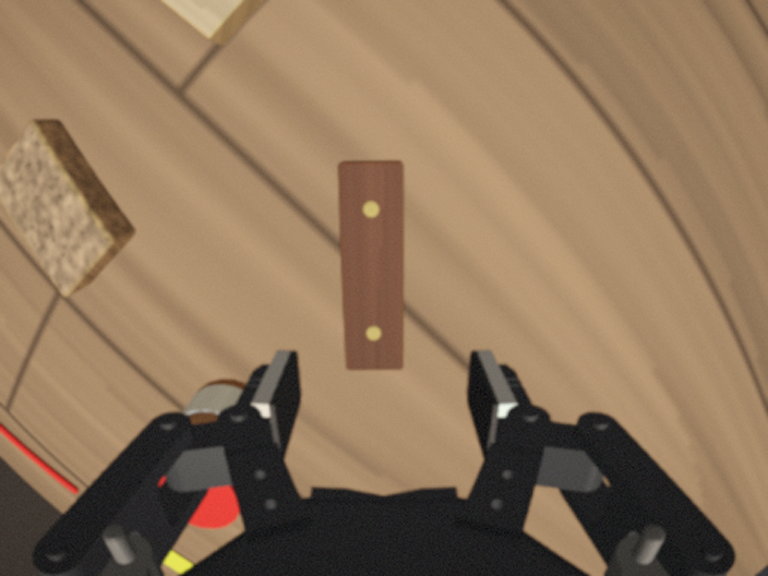

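```bash
python3 - <<'E'
from h import *
np.set_printoptions(precision=1,suppress=True)
W=lambda X,Y,z:at('w1',(X-.25)/1.5,(Y-.25)/1.5,z,True)[:2]
d=np.array([W(371,209,16),W(373,333,16)]);print(d,d.mean(0),np.linalg.norm(d[1]-d[0]),np.arctan2(*(d[1]-d[0])[::-1]))
Q=np.array([W(339,162,16),W(403,161,16),W(403,369,16),W(347,369,16)]);print(Q,Q.mean(0),np.linalg.norm(np.diff(Q,axis=0),axis=1))
E
```

```text
[[502.6 285.6]
 [551.9 335.2]] [527.3 310.4] 69.99582928932381 0.7885189177886632
[[496.5 256.6]
 [473.3 279.6]
 [556.3 363.9]
 [579.4 340.6]] [526.4 310.2] [ 32.7 118.3  32.8]
```

```bash
python3 - <<'E'
from h import *
plan([527,310.5,2],np.pi-.785,5,.06)
E
```

```text
from [531.2 320.8 104.5] tilt/rot [-0.003 -0.004 -0.001] step [ -0.8  -2.1 -20.5]
[[-0.0008,0.0205,0.002,-0.001,-0.001,-0.0,0.06],[-0.0008,0.0205,0.002,-0.001,-0.001,-0.0,0.06],[-0.0009,0.0205,0.002,-0.001,-0.001,-0.0,0.06],[-0.0009,0.0205,0.002,-0.001,-0.001,-0.0,0.06],[-0.0009,0.0205,0.002,-0.001,-0.001,-0.0,0.06]]
```

>>> {"fn": "play_rows", "kwargs": {
  "series": [
    [-0.001, 0.02, 0.0025, -0.001, -0.001, 0, 0.06],
    [-0.001, 0.02, 0.0025, -0.001, -0.001, 0, 0.06],
    [-0.001, 0.02, 0.0025, -0.001, -0.001, 0, 0.06],
    [-0.001, 0.02, 0.0025, 0, -0.001, 0, 0.06],
    [0, 0.005, 0, 0, 0, 0, 0.06],
    [0, 0, 0, 0, 0, 0, 0.06]
  ]
}}

```text
clock: 1.7
position: [530.1, 307.1, 20.0]
ee_rot: [0.272, 0.655, -0.652, -0.269]
contact_force: [-0.1, 0.4, 1.3]
gripper_width: 60.0
```

```bash
python3 - <<'E'
from h import *
plan([527,310.5,2],np.pi-.785,3,.06)
E
```

```text
from [530.1 307.1  20. ] tilt/rot [ 0.004  0.001 -0.002] step [-1.   1.1 -6. ]
[[0.0015,0.006,-0.0001,0.001,0.0,-0.001,0.06],[0.0015,0.006,-0.0001,0.001,0.0,-0.001,0.06],[0.0015,0.006,-0.0001,0.001,0.0,-0.001,0.06]]
```

>>> {"fn": "play_rows", "kwargs": {
  "series": [
    [0.0015, 0.006, 0, 0.001, 0, -0.001, 0.06],
    [0.0015, 0.006, 0, 0.001, 0, -0.001, 0.06],
    [0.001, 0.005, 0, 0.001, 0, 0, 0.06],
    [0, 0, 0, 0, 0, 0, 0.06]
  ]
}}

```text
clock: 2.1
position: [529.3, 310.8, 5.1]
ee_rot: [0.271, 0.656, -0.651, -0.269]
contact_force: [0.5, 0.1, -0.5]
gripper_width: 59.6
```

>>> {"fn": "play_rows", "kwargs": {
  "series": [
    [0.0015, 0.0025, 0.0015, 0.002, 0, -0.001, 0.06],
    [0, 0.001, 0, 0.001, 0, 0, 0.04],
    [0, 0, 0, 0, 0, 0, 0.03],
    [0, 0, 0, 0, 0, 0, 0.02],
    [0, 0, 0, 0, 0, 0, 0.02],
    [0, 0, 0, 0, 0, 0, 0.02]
  ]
}}

```text
clock: 2.7
position: [527.2, 311.7, 2.3]
ee_rot: [0.271, 0.655, -0.652, -0.269]
contact_force: [0.5, -0.3, -1.1]
gripper_width: 32.3
```

```bash
python3 - <<'E'
from h import *
s=read_state();print(s['contact_force'],s['gripper_width'])
plan([527,310.5,125],np.pi-.785,4,.02)
E
```

```text
[ 0.51945077 -0.30470114 -1.09426688] 32.27947886186362
from [527.2 311.7   2.3] tilt/rot [0.005 0.002 0.   ] step [-0.1 -0.3 30.7]
[[-0.0002,-0.0307,0.0001,0.001,0.0,0.0,0.02],[-0.0002,-0.0307,0.0001,0.001,0.0,0.0,0.02],[-0.0002,-0.0307,0.0002,0.001,0.0,0.0,0.02],[-0.0002,-0.0307,0.0002,0.001,0.0,0.0,0.02]]
```

>>> {"fn": "play_rows", "kwargs": {
  "series": [
    [0, -0.02, 0, 0.001, 0, 0, 0.02],
    [0, -0.03, 0, 0.001, 0, 0, 0.02],
    [0, -0.035, 0, 0.001, 0, 0, 0.02],
    [0, -0.03, 0, 0.001, 0, 0, 0.02],
    [0, 0, 0, 0, 0, 0, 0.02]
  ]
}}

```text
clock: 3.2
position: [526.0, 310.1, 118.7]
ee_rot: [-0.269, -0.652, 0.655, 0.271]
contact_force: [0.1, -0.2, 0.5]
gripper_width: 32.6
```

```bash
python3 - <<'E'
from h import *
s=read_state();print(s['contact_force'],s['gripper_width'])
plan([571.7,-189.2,120],np.pi-.169,14,.02)
E
```

```text
[ 0.1461546  -0.21977688  0.53477317] 32.57768847037108
from [526.  310.1 118.7] tilt/rot [-0.005 -0.615  0.002] step [  3.3 -35.7   0.1]
[[-0.0275,0.0,0.0229,-0.0,-0.044,0.0,0.02],[-0.0265,0.0,0.0241,-0.0,-0.044,0.0,0.02],[-0.0254,0.0,0.0253,-0.0,-0.044,0.0,0.02],[-0.0242,0.0,0.0264,-0.0,-0.044,0.0,0.02],[-0.0231,0.0,0.0274,-0.0,-0.044,0.0,0.02],[-0.0218,-0.0,0.0284,-0.0,-0.044,0.0,0.02],[-0.0206,-0.0,0.0293,-0.0,-0.044,0.0,0.02],[-0.0193,-0.0,0.0302,-0.0,-0.044,0.0,0.02],[-0.0179,-0.0,0.031,-0.0,-0.044,0.0,0.02],[-0.0165,-0.0,0.0318,-0.0,-0.044,0.0,0.02],[-0.0151,-0.0,0.0325,-0.0,-0.044,0.0,0.02],[-0.0137,-0.0001,0.0331,-0.0,-0.044,0.0,0.02],[-0.0122,-0.0001,0.0337,-0.0,-0.044,0.0,0.02],[-0.0107,-0.0001,0.0342,-0.0,-0.044,0.0,0.02]]
```

>>> {"fn": "play_rows", "kwargs": {
  "series": [
    [-0.0275, 0, 0.023, 0, -0.044, 0, 0.02],
    [-0.0265, 0, 0.024, 0, -0.044, 0, 0.02],
    [-0.0254, 0, 0.0253, 0, -0.044, 0, 0.02],
    [-0.0242, 0, 0.0264, 0, -0.044, 0, 0.02],
    [-0.023, 0, 0.0274, 0, -0.044, 0, 0.02],
    [-0.0218, 0, 0.0284, 0, -0.044, 0, 0.02],
    [-0.0206, 0, 0.0293, 0, -0.044, 0, 0.02],
    [-0.0193, 0, 0.03, 0, -0.044, 0, 0.02],
    [-0.018, 0, 0.031, 0, -0.044, 0, 0.02],
    [-0.0165, 0, 0.032, 0, -0.044, 0, 0.02]
  ]
}}

```text
clock: 4.2
position: [558.3, -55.6, 112.5]
ee_rot: [-0.108, -0.696, 0.7, 0.117]
contact_force: [-0.1, -0.4, -0.7]
gripper_width: 32.4
```

```bash
python3 - <<'E'
from h import *
plan([571.7,-189.2,120],np.pi-.169,4,.02)
E
```

```text
from [558.3 -55.6 112.5] tilt/rot [-0.006 -0.151  0.012] step [  3.3 -33.4   1.9]
[[-0.0136,-0.0018,0.0307,-0.001,-0.038,0.003,0.02],[-0.0125,-0.0018,0.0312,-0.001,-0.038,0.003,0.02],[-0.0113,-0.0018,0.0316,-0.001,-0.038,0.003,0.02],[-0.0101,-0.0019,0.032,-0.001,-0.038,0.003,0.02]]
```

>>> {"fn": "play_rows", "kwargs": {
  "series": [
    [-0.0136, -0.002, 0.031, -0.001, -0.038, 0.003, 0.02],
    [-0.0125, -0.002, 0.031, -0.001, -0.038, 0.003, 0.02],
    [-0.0113, -0.002, 0.0316, -0.001, -0.038, 0.003, 0.02],
    [-0.008, -0.001, 0.022, -0.001, -0.035, 0.003, 0.02],
    [0, 0, 0, 0, 0, 0, 0.02],
    [0, 0, 0, 0, 0, 0, 0.02]
  ]
}}

```text
clock: 4.8
position: [567.5, -188.5, 113.2]
ee_rot: [-0.057, -0.704, 0.705, 0.065]
contact_force: [0.1, 0.6, -0.7]
gripper_width: 32.2
```

```bash
python3 - <<'E'
from h import *
plan([571.7,-189.2,60],np.pi-.169,4,.02)
snap('wrist','w2',scale=1.5)
E
```

```text
from [ 567.5 -188.5  113.2] tilt/rot [-0.002 -0.004  0.01 ] step [  1.   -0.2 -13.3]
[[-0.0012,0.0133,-0.0,-0.0,-0.001,0.003,0.02],[-0.0012,0.0133,-0.0,-0.0,-0.001,0.003,0.02],[-0.0011,0.0133,-0.0,-0.0,-0.001,0.003,0.02],[-0.0011,0.0133,-0.0,-0.0,-0.001,0.003,0.02]]
```

View pics/w2.png

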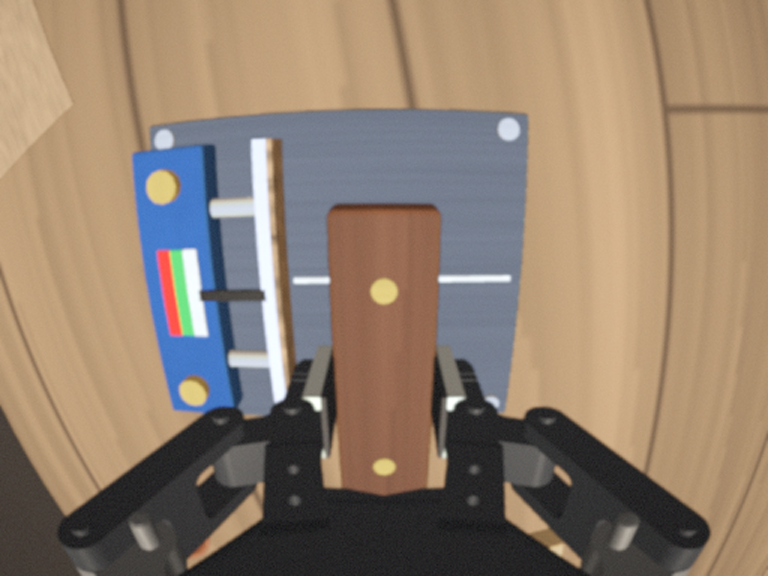

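```bash
python3 - <<'E'
from h import *
np.set_printoptions(precision=2,suppress=True)
W=lambda X,Y,z:at('w2',(X-.25)/1.5,(Y-.25)/1.5,z,True)[:2]
Q=[W(152,127,15),W(527,113,15),W(294,280,15),W(176,290,38)]
t,th,r=fit([(112,-95),(-105,-95),(30,0),(88,0)],Q);print(t,th,r,np.array(Q))
a=W(294,280,15);b=W(511,279,15);print('line',a,b,np.arctan2(*(a-b)[::-1]))
p=read_state()['position'];print('tcp',p)
for z in(124,127,130):
  d=np.array([W(384,291,z),W(384,467,z)]);print(z,d.mean(0),np.linalg.norm(d[1]-d[0]),np.arctan2(*(d[1]-d[0])[::-1])-np.pi/2)
E
```

```text
[ 588.51 -195.68] -0.16979815077599664 [[ 2.5  -2.44]
 [-2.27  0.43]
 [ 2.58 -0.46]
 [-2.81  2.47]] [[ 680.34 -305.81]
 [ 471.23 -272.  ]
 [ 615.5  -200.3 ]
 [ 678.05 -213.02]]
line [ 615.5 -200.3] [ 491.85 -178.85] -0.17174740320093249
tcp [ 567.47 -188.2   113.17]
124 [ 566.9  -186.76] 71.44884546239926 -0.172877052164778
127 [ 566.62 -188.58] 69.81723622710525 -0.17287705216477756
130 [ 566.33 -190.41] 68.18562699181125 -0.1728770521647771
```

>>> {"fn": "play_rows", "kwargs": {
  "series": [
    [-0.0005, 0.02, 0.0005, 0, -0.001, 0.003, 0.02],
    [-0.0005, 0.02, 0.0005, 0, -0.001, 0.003, 0.02],
    [-0.0005, 0.02, 0.0005, 0, -0.001, 0.003, 0.02],
    [0, 0.02, 0, 0, 0, 0.001, 0.02],
    [0, 0, 0, 0, 0, 0, 0.02],
    [0, 0, 0, 0, 0, 0, 0.02]
  ]
}}

```text
clock: 5.45
position: [568.7, -183.3, 31.0]
ee_rot: [-0.057, -0.704, 0.705, 0.057]
contact_force: [0.4, -0.6, -0.7]
gripper_width: 32.4
```

```bash
python3 - <<'E'
from h import *
plan([570,-191,19],np.pi-.171,4,.02)
snap('wrist','w3',crop=(100,70,400,330),scale=2.3)
E
```

```text
from [ 568.7 -183.3   31. ] tilt/rot [-0.002  0.01  -0.   ] step [ 0.3 -1.9 -3. ]
[[-0.0006,0.003,0.0018,-0.0,0.002,-0.0,0.02],[-0.0006,0.003,0.0018,-0.0,0.002,-0.0,0.02],[-0.0006,0.003,0.0018,-0.0,0.002,-0.0,0.02],[-0.0006,0.003,0.0018,-0.0,0.002,-0.0,0.02]]
```

View pics/w3.png

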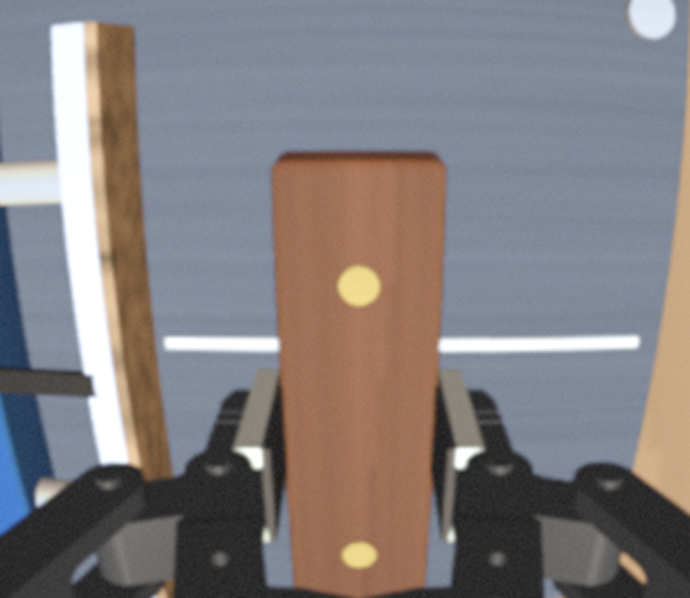

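```bash
python3 - <<'E'
from h import *
np.set_printoptions(precision=3,suppress=True)
W=lambda X,Y,z:at('w3',100+(X+.5)/2.3-.5,70+(Y+.5)/2.3-.5,z,True)[:2]
a=W(165,343,15);b=W(638,342,15);th=np.arctan2(*(a-b)[::-1]);print('line',a,b,th,np.linalg.norm(a-b))
d=np.array([W(359,286,44.7),W(359,555,44.7)]);m=d.mean(0);print(d,m,np.linalg.norm(d[1]-d[0]),np.arctan2(*(d[1]-d[0])[::-1])-np.pi/2)
u=np.array([np.cos(th),np.sin(th)]);v=np.array([-u[1],u[0]]);print('rel to cork base/line',(m-a)@u,(m-a)@v, 'tcp',(read_state()['position'][:2]-a)@np.c_[u,v])
E
```

```text
line [ 615.948 -200.12 ] [ 492.494 -179.549] -0.16511804325210858 125.15629255609782
[[ 562.073 -217.693]
 [ 573.299 -148.921]] [ 567.686 -183.307] 69.68280074288646 -0.16180875144635176
rel to cork base/line -50.36896698238509 8.65181775441195 tcp [-49.59    8.837]
```

>>> {"fn": "play_rows", "kwargs": {
  "series": [
    [0, 0.002, 0.004, 0, 0.003, 0, 0.02],
    [0, 0.003, 0.0045, 0, 0.002, 0, 0.02],
    [0, 0.003, 0, 0, 0, 0, 0.02],
    [0, 0.002, 0, 0, 0, 0, 0.02],
    [0, 0, 0, 0, 0, 0, 0.02],
    [0, 0, 0, 0, 0, 0, 0.02]
  ]
}}

```text
clock: 6.1
position: [569.2, -192.4, 23.9]
ee_rot: [-0.061, -0.704, 0.705, 0.057]
contact_force: [0.5, 0.2, -0.9]
gripper_width: 32.7
```

```bash
python3 - <<'E'
from h import *
plan([568.2,-192,17.8],np.pi-.167,3,.02);print(read_state()['contact_force'])
E
```

```text
from [ 569.2 -192.4   23.9] tilt/rot [-0.001  0.    -0.007] step [-0.3  0.1 -2. ]
[[0.0004,0.002,-0.0001,-0.0,0.0,-0.002,0.02],[0.0004,0.002,-0.0001,-0.0,0.0,-0.002,0.02],[0.0003,0.002,-0.0001,-0.0,0.0,-0.002,0.02]]
[ 0.49757021  0.16920104 -0.86266139]
```

>>> {"fn": "play_rows", "kwargs": {
  "series": [
    [0, 0.0025, 0, 0, 0, -0.002, 0.02],
    [0, 0.002, 0, 0, 0, -0.002, 0.02],
    [0, 0.002, 0, 0, 0, -0.002, 0.02],
    [0, 0, 0, 0, 0, 0, 0.02],
    [0, 0, 0, 0, 0, 0, 0.02]
  ]
}}

```text
clock: 6.6
position: [569.5, -192.4, 17.3]
ee_rot: [-0.059, -0.704, 0.705, 0.059]
contact_force: [-0.8, 0.1, -0.4]
gripper_width: 32.8
```

>>> {"fn": "play_rows", "kwargs": {
  "series": [
    [0, 0.0005, 0, 0, 0, 0, 0.02],
    [0, 0, 0, 0, 0, 0, 0.036],
    [0, 0, 0, 0, 0, 0, 0.045],
    [0, 0, 0, 0, 0, 0, 0.05],
    [0, 0, 0, 0, 0, 0, 0.05],
    [0, -0.015, 0, 0, 0, 0, 0.05],
    [0, -0.025, 0, 0, 0, 0, 0.05],
    [0, -0.03, 0, 0, 0, 0, 0.05],
    [0, -0.02, 0, 0, 0, 0, 0.05],
    [0, 0, 0, 0, 0, 0, 0.05]
  ]
}}

```text
clock: 7.6
position: [569.0, -192.2, 108.5]
ee_rot: [-0.058, -0.704, 0.705, 0.06]
contact_force: [0.2, 0.1, -0.0]
gripper_width: 50.0
```

```bash
python3 - <<'E'
from h import *
plan([520,-184,110],-np.pi/2-.167,12,.05)
plan([520,-184,110],np.pi/2-.167,12,.05);s=read_state();print(s['joints'])
snap('wrist','w4',scale=1.5)
E
```

```text
from [ 569.  -192.2  108.5] tilt/rot [ 1.00e-03 -1.57e+00  3.00e-03] step [-4.1  0.7  0.1]
[[0.0041,-0.0001,-0.0,0.0,-0.131,0.0,0.05],[0.0041,-0.0001,-0.0005,0.0,-0.131,0.0,0.05],[0.004,-0.0001,-0.0011,0.0,-0.131,0.0,0.05],[0.0038,-0.0001,-0.0016,0.0,-0.131,0.0,0.05],[0.0036,-0.0001,-0.0021,0.0,-0.131,0.0,0.05],[0.0033,-0.0001,-0.0025,0.0,-0.131,0.0,0.05],[0.0029,-0.0001,-0.0029,0.0,-0.131,0.0,0.05],[0.0025,-0.0001,-0.0033,0.0,-0.131,0.0,0.05],[0.0021,-0.0001,-0.0036,0.0,-0.131,0.0,0.05],[0.0016,-0.0001,-0.0038,0.0,-0.131,0.0,0.05],[0.0011,-0.0001,-0.004,0.0,-0.131,0.0,0.05],[0.0005,-0.0001,-0.0041,0.0,-0.131,0.0,0.05]]
from [ 569.  -192.2  108.5] tilt/rot [-3.000e-03  1.571e+00  1.000e-03] step [-4.1  0.7  0.1]
[[0.0041,-0.0001,-0.0,-0.0,0.131,0.0,0.05],[0.0041,-0.0001,0.0005,-0.0,0.131,0.0,0.05],[0.004,-0.0001,0.0011,-0.0,0.131,0.0,0.05],[0.0038,-0.0001,0.0016,-0.0,0.131,0.0,0.05],[0.0036,-0.0001,0.0021,-0.0,0.131,0.0,0.05],[0.0033,-0.0001,0.0025,-0.0,0.131,0.0,0.05],[0.0029,-0.0001,0.0029,-0.0,0.131,0.0,0.05],[0.0025,-0.0001,0.0033,-0.0,0.131,0.0,0.05],[0.0021,-0.0001,0.0036,-0.0,0.131,0.0,0.05],[0.0016,-0.0001,0.0038,-0.0,0.131,0.0,0.05],[0.0011,-0.0001,0.004,-0.0,0.131,0.0,0.05],[0.0005,-0.0001,0.0041,-0.0,0.131,0.0,0.05]]
[-0.05587671  0.45590936 -0.21368384  0.00158183 -0.9036979  -0.11157402]
```

View pics/w4.png

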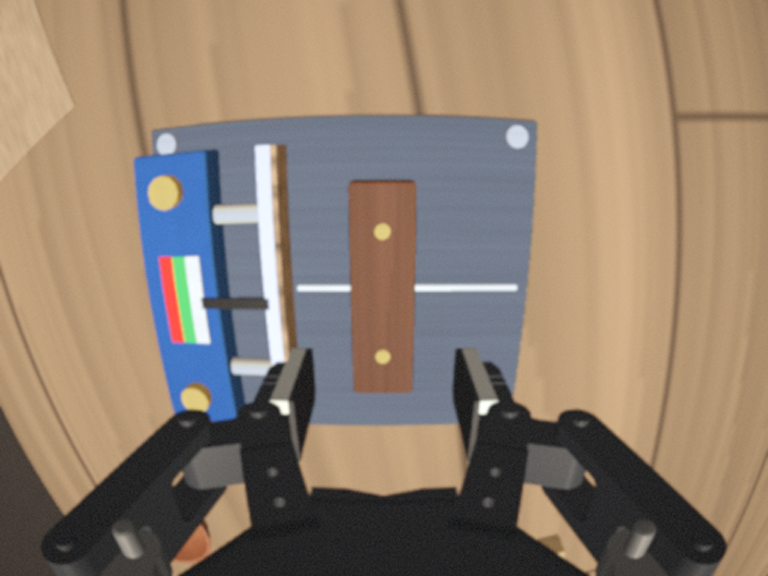

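```bash
python3 - <<'E'
from h import *
np.set_printoptions(precision=3,suppress=True)
W=lambda X,Y,z:at('w4',(X-.25)/1.5,(Y-.25)/1.5,z,True)[:2]
a=W(298,288,15);b=W(516,288,15);th=np.arctan2(*(a-b)[::-1]);print('line',a,b,th,np.linalg.norm(a-b))
d=np.array([W(382,231,31),W(382,357,31)]);m=d.mean(0);print(m,np.linalg.norm(d[1]-d[0]),np.arctan2(*(d[1]-d[0])[::-1])-np.pi/2)
u=np.array([np.cos(th),np.sin(th)]);v=np.array([-u[1],u[0]]);print('rel',(m-a)@u,(m-a)@v)
c=W(300,340,15); print('cork top edge line/ y0', (W(283,200,41)-a)@u,(W(290,290,41)-a)@u)
E
```

```text
line [ 615.494 -200.048] [ 492.795 -179.144] -0.16874426530738443 124.46727480586436
[ 568.684 -192.481] 70.40864523061911 -0.16838311090665248
rel -47.41642617353979 -0.40266022452521477
cork top edge line/ y0 0.026495820271675564 -1.0430675407384191
```

>>> {"fn": "play_rows", "kwargs": {
  "series": [
    [0.004, 0, 0, 0, -0.131, 0, 0.05],
    [0.004, 0, -0.0005, 0, -0.131, 0, 0.05],
    [0.004, 0, -0.001, 0, -0.131, 0, 0.05],
    [0.0038, 0, -0.0016, 0, -0.131, 0, 0.05],
    [0.0036, 0, -0.002, 0, -0.131, 0, 0.05],
    [0.0033, 0, -0.0025, 0, -0.131, 0, 0.05],
    [0.003, 0, -0.003, 0, -0.131, 0, 0.05],
    [0.0025, 0, -0.0033, 0, -0.131, 0, 0.05],
    [0.002, 0, -0.0036, 0, -0.131, 0, 0.05],
    [0.0016, 0, -0.0038, 0, -0.131, 0, 0.05]
  ]
}}

```text
clock: 8.65
position: [516.7, -184.2, 91.7]
ee_rot: [-0.405, 0.593, -0.577, 0.389]
contact_force: [0.0, -0.2, 0.1]
gripper_width: 49.9
```

```bash
python3 - <<'E'
from h import *
plan([520,-184,60],-np.pi/2-.167,5,.05)
E
```

```text
from [ 516.7 -184.2   91.7] tilt/rot [ 0.031 -0.211  0.003] step [ 0.7  0.  -6.3]
[[-0.0003,0.0063,0.0008,0.006,-0.042,0.001,0.05],[-0.0003,0.0063,0.0008,0.006,-0.042,0.001,0.05],[-0.0002,0.0063,0.0007,0.006,-0.042,0.001,0.05],[-0.0002,0.0063,0.0007,0.006,-0.042,0.001,0.05],[-0.0002,0.0063,0.0007,0.006,-0.042,0.001,0.05]]
```

>>> {"fn": "play_rows", "kwargs": {
  "series": [
    [0, 0.006, 0.001, 0.007, -0.045, 0, 0.05],
    [0, 0.007, 0.001, 0.007, -0.045, 0, 0.05],
    [0, 0.007, 0.001, 0.007, -0.045, 0, 0.05],
    [0, 0.007, 0.001, 0.006, -0.045, 0, 0.05],
    [0, 0.007, 0, 0.003, -0.03, 0, 0.05],
    [0, 0, 0, 0, 0, 0, 0.05]
  ]
}}

```text
clock: 9.25
position: [512.9, -184.4, 47.4]
ee_rot: [-0.463, 0.542, -0.534, 0.454]
contact_force: [-0.1, 0.8, 0.3]
gripper_width: 50.1
```

```bash
python3 - <<'E'
from h import *
plan([522,-184.6,17],-np.pi/2-.1687,4,.05)
E
```

```text
from [ 512.9 -184.4   47.4] tilt/rot [0.017 0.01  0.003] step [ 2.3 -0.1 -7.6]
[[-0.0003,0.0076,0.0024,0.004,0.002,0.001,0.05],[-0.0003,0.0076,0.0023,0.004,0.002,0.001,0.05],[-0.0003,0.0076,0.0023,0.004,0.002,0.001,0.05],[-0.0003,0.0076,0.0023,0.004,0.002,0.001,0.05]]
```

>>> {"fn": "play_rows", "kwargs": {
  "series": [
    [0, 0.007, 0.0023, 0.005, 0.003, 0.001, 0.05],
    [0, 0.007, 0.0023, 0.005, 0.003, 0.001, 0.05],
    [0, 0.007, 0.0023, 0.005, 0.002, 0.001, 0.05],
    [0, 0.004, 0.001, 0.003, 0.001, 0, 0.05],
    [0, 0, 0, 0, 0, 0, 0.05],
    [0, 0, 0, 0, 0, 0, 0.05]
  ]
}}

```text
clock: 9.85
position: [520.3, -185.8, 18.5]
ee_rot: [-0.456, 0.541, -0.541, 0.455]
contact_force: [0.2, -0.1, -0.3]
gripper_width: 50.1
```

```bash
python3 - <<'E'
from h import *
plan([530,-186,17],-np.pi/2-.1687,3,.05)
E
```

```text
from [ 520.3 -185.8   18.5] tilt/rot [ 0.001 -0.002  0.   ] step [ 3.2 -0.1 -0.5]
[[-0.0005,0.0005,0.0032,0.0,-0.001,0.0,0.05],[-0.0005,0.0005,0.0032,0.0,-0.001,0.0,0.05],[-0.0005,0.0005,0.0032,0.0,-0.001,0.0,0.05]]
```

>>> {"fn": "play_rows", "kwargs": {
  "series": [
    [-0.001, 0.0005, 0.003, 0, -0.001, 0, 0.05],
    [-0.001, 0.0005, 0.003, 0, -0.001, 0, 0.05],
    [0, 0, 0.003, 0, 0, 0, 0.05],
    [0, 0, 0.003, 0, 0, 0, 0.05],
    [0, 0, 0.003, 0, 0, 0, 0.05],
    [0, 0, 0.003, 0, 0, 0, 0.05],
    [0, 0, 0.003, 0, 0, 0, 0.05],
    [0, 0, 0.003, 0, 0, 0, 0.05],
    [0, 0, 0, 0, 0, 0, 0.05]
  ]
}}

```text
clock: 10.75
position: [547.2, -188.1, 18.7]
ee_rot: [0.456, -0.54, 0.541, -0.456]
contact_force: [-0.2, -0.3, -0.3]
gripper_width: 49.8
```

```bash
python3 - <<'E'
from h import *
plan([582.9,-195,17],-np.pi/2-.1687,10,.05)
snap('wrist','w5',scale=1.5)
E
```

```text
from [ 547.2 -188.1   18.7] tilt/rot [-0.001  0.    -0.   ] step [ 3.6 -0.7 -0.2]
[[0.0001,0.0002,0.0036,-0.0,0.0,-0.0,0.05],[0.0001,0.0002,0.0036,-0.0,0.0,-0.0,0.05],[0.0001,0.0002,0.0036,-0.0,0.0,-0.0,0.05],[0.0001,0.0002,0.0036,-0.0,0.0,-0.0,0.05],[0.0001,0.0002,0.0036,-0.0,0.0,-0.0,0.05],[0.0001,0.0002,0.0036,-0.0,0.0,-0.0,0.05],[0.0001,0.0002,0.0036,-0.0,0.0,-0.0,0.05],[0.0001,0.0002,0.0036,-0.0,0.0,-0.0,0.05],[0.0001,0.0002,0.0036,-0.0,0.0,-0.0,0.05],[0.0001,0.0002,0.0036,-0.0,0.0,-0.0,0.05]]
```

View pics/w5.png

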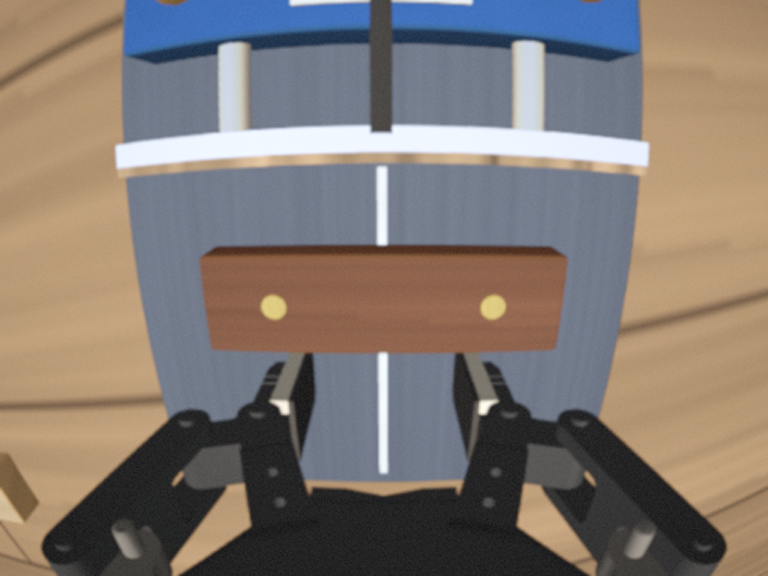

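```bash
cat >> h.py <<'E'
u=np.array([np.cos(-.1687),np.sin(-.1687)]);v=np.array([-u[1],u[0]]);A=np.array([615.5,-200.05])
def jrel(p): p=np.array(p)[:2]-A; return np.round([p@u+30,p@v],2)   # jig frame, cork face at rest=30
E
python3 - <<'E'
from h import *
W=lambda X,Y,z:at('w5',(X-.25)/1.5,(Y-.25)/1.5,z,True)[:2]
print('tcp',jrel(read_state()['position']),'dots',jrel(W(273,307,31)),jrel(W(493,307,31)),'line',jrel(W(382,167,15)),jrel(W(383,472,15)),'rear',jrel(W(383,352,31)),jrel(W(383,127,41)))
E
```

```text
tcp [-39.52   0.33] dots [-12.06  34.51] [-12.11 -35.54] line [30.25 -0.22] [-94.51  -0.4 ] rear [-27.62  -0.5 ] [42.42 -0.58]
```

>>> {"fn": "play_rows", "kwargs": {
  "series": [
    [0, 0.0005, 0.003, 0, 0, 0, 0.05],
    [0, 0.0003, 0.003, 0, 0, 0, 0.05],
    [0, 0.0003, 0.003, 0, 0, 0, 0.05],
    [0, 0, 0.003, 0, 0, 0, 0.05],
    [0, 0, 0.003, 0, 0, 0, 0.05],
    [0, 0, 0.003, 0, 0, 0, 0.05],
    [0, 0, 0.003, 0, 0, 0, 0.05],
    [0, 0, 0, 0, 0, 0, 0.05]
  ]
}}

```text
clock: 11.6
position: [568.9, -191.9, 17.3]
ee_rot: [-0.456, 0.54, -0.54, 0.456]
contact_force: [-0.1, 0.1, -0.4]
gripper_width: 49.9
```

```bash
python3 - <<'E'
from h import *
s=read_state();print(jrel(s['position']),s['position'][2],s['contact_force']); plan([582.9,-195,17.5],-np.pi/2-.1687,5,.05)
E
```

```text
[-17.32   0.24] 17.25563906145744 [-0.11970967  0.13029059 -0.3614007 ]
from [ 568.9 -191.9   17.3] tilt/rot [ 0. -0.  0.] step [ 2.8 -0.6  0. ]
[[0.0001,-0.0,0.0029,0.0,-0.0,0.0,0.05],[0.0001,-0.0,0.0029,0.0,-0.0,0.0,0.05],[0.0001,-0.0,0.0029,0.0,-0.0,0.0,0.05],[0.0001,-0.0,0.0029,0.0,-0.0,0.0,0.05],[0.0001,-0.0,0.0029,0.0,-0.0,0.0,0.05]]
```

Contact with the cork is expected in about 3 mm; I go on in small steps and watch the force.

>>> {"fn": "play_rows", "kwargs": {
  "series": [
    [0, 0, 0.002, 0, 0, 0, 0.05],
    [0, 0, 0.002, 0, 0, 0, 0.05],
    [0, 0, 0.002, 0, 0, 0, 0.05],
    [0, 0, 0.002, 0, 0, 0, 0.05],
    [0, 0, 0, 0, 0, 0, 0.05]
  ]
}}

```text
clock: 12.1
position: [575.2, -193.1, 17.0]
ee_rot: [-0.457, 0.542, -0.539, 0.455]
contact_force: [-1.5, -0.1, 1.6]
gripper_width: 50.0
```

```bash
python3 - <<'E'
from h import *
s=read_state();print(jrel(s['position']),s['position'][2],s['contact_force'])
E
```

```text
[-10.87   0.07] 16.964534275076005 [-1.46502676 -0.06848303  1.55299405]
```

>>> {"fn": "play_rows", "kwargs": {
  "series": [
    [0, 0, 0.002, 0, 0, 0, 0.05],
    [0, 0, 0.002, 0, 0, 0, 0.05],
    [0, 0, 0.002, 0, 0, 0, 0.05],
    [0, 0, 0, 0, 0, 0, 0.05]
  ]
}}

```text
clock: 12.5
position: [575.9, -193.2, 16.6]
ee_rot: [-0.46, 0.545, -0.536, 0.452]
contact_force: [-1.4, 0.0, 0.1]
gripper_width: 50.4
```

```bash
python3 - <<'E'
from h import *
s=read_state();print(jrel(s['position']),s['position'][2],s['contact_force'],(R.from_quat(s['ee_rot']).as_matrix()).round(3)); snap('wrist','w6',scale=1.5)
E
```

```text
[-10.2    0.09] 16.605052933589537 [-1.40908501  0.04272714  0.05753805] [[-0.168 -0.017  0.986]
 [-0.986  0.003 -0.168]
 [ 0.    -1.    -0.017]]
```

View pics/w6.png

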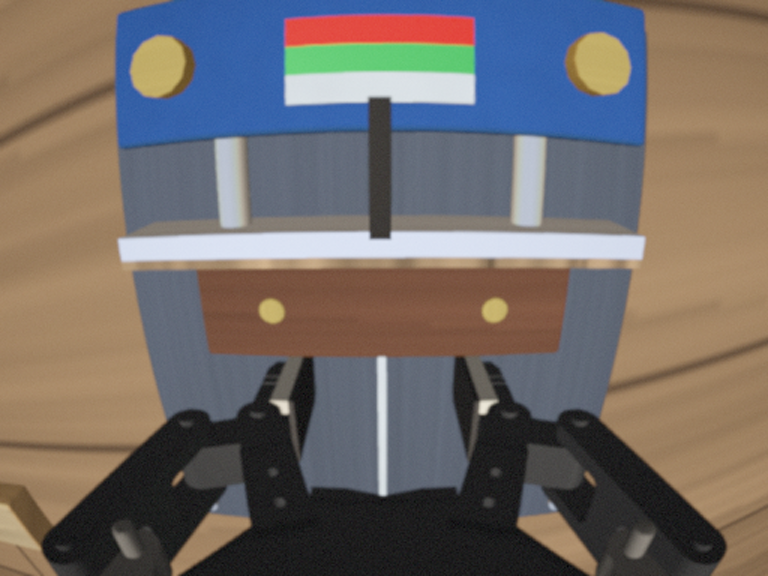

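```bash
python3 - <<'E'
from h import *
plan([582.9,-195,17.5],-np.pi/2-.1687,3,.05)
E
```

```text
from [ 575.9 -193.2   16.6] tilt/rot [ 0.017 -0.     0.   ] step [ 2.3 -0.6  0.3]
[[0.0002,-0.0004,0.0024,0.006,-0.0,0.0,0.05],[0.0002,-0.0003,0.0024,0.006,-0.0,0.0,0.05],[0.0002,-0.0003,0.0024,0.006,-0.0,0.0,0.05]]
```

>>> {"fn": "play_rows", "kwargs": {
  "series": [
    [0, -0.0003, 0.003, 0.008, 0, 0, 0.05],
    [0, -0.0003, 0.003, 0.008, 0, 0, 0.05],
    [0, -0.0003, 0.004, 0.008, 0, 0, 0.05]
  ]
}}

```text
clock: 12.85
position: [578.9, -193.8, 16.4]
ee_rot: [-0.458, 0.543, -0.538, 0.454]
contact_force: [-9.2, 3.0, 8.2]
gripper_width: 50.1
```

```bash
python3 - <<'E'
from h import *
s=read_state();print(jrel(s['position']),s['contact_force'])
plan([582.9,-195,17.5],-np.pi/2-.1687,3,.05)
E
```

```text
[-7.13  0.04] [-9.15820427  3.03900638  8.23685831]
from [ 578.9 -193.8   16.4] tilt/rot [ 0.009 -0.     0.   ] step [ 1.3 -0.4  0.4]
[[0.0002,-0.0004,0.0014,0.003,-0.0,0.0,0.05],[0.0002,-0.0004,0.0014,0.003,-0.0,0.0,0.05],[0.0002,-0.0004,0.0014,0.003,-0.0,0.0,0.05]]
```

>>> {"fn": "play_rows", "kwargs": {
  "series": [
    [0, -0.0015, 0.003, 0.004, 0, 0, 0.05],
    [0, -0.001, 0.003, 0.004, 0, 0, 0.05],
    [0, -0.0005, 0.003, 0.004, 0, 0, 0.05]
  ]
}}

```text
clock: 13.15
position: [579.5, -193.9, 16.4]
ee_rot: [-0.459, 0.545, -0.536, 0.452]
contact_force: [-8.2, 3.4, 5.9]
gripper_width: 49.9
```

```bash
python3 - <<'E'
from h import *
s=read_state();print(jrel(s['position']),s['contact_force'])
plan([582.9,-195,17.5],-np.pi/2-.1687,3,.05)
E
```

```text
[-6.51  0.06] [-8.20783205  3.4190497   5.93351286]
from [ 579.5 -193.9   16.4] tilt/rot [ 0.015 -0.002 -0.   ] step [ 1.1 -0.4  0.4]
[[0.0002,-0.0004,0.0012,0.005,-0.001,-0.0,0.05],[0.0002,-0.0004,0.0012,0.005,-0.001,-0.0,0.05],[0.0002,-0.0004,0.0012,0.005,-0.001,-0.0,0.05]]
```

>>> {"fn": "play_rows", "kwargs": {
  "series": [
    [0, -0.003, 0.0035, 0.01, 0, 0, 0.05],
    [0, -0.003, 0.0035, 0.01, 0, 0, 0.05],
    [0, -0.002, 0.0035, 0.01, 0, 0, 0.05]
  ]
}}

```text
clock: 13.45
position: [580.2, -193.9, 19.4]
ee_rot: [-0.457, 0.543, -0.539, 0.454]
contact_force: [-6.7, 2.2, -1.7]
gripper_width: 49.8
```

```bash
python3 - <<'E'
from h import *
s=read_state();print(jrel(s['position']),s['contact_force'],s['wrist_torque'])
plan([582.9,-195,17.5],-np.pi/2-.1687,3,.05)
E
```

```text
[-5.83  0.12] [-6.72459412  2.19409023 -1.70265002] [0.58918624 1.77974973 0.19343305]
from [ 580.2 -193.9   19.4] tilt/rot [ 0.008 -0.004 -0.001] step [ 0.9 -0.4 -0.6]
[[0.0002,0.0006,0.001,0.003,-0.001,-0.0,0.05],[0.0002,0.0006,0.001,0.003,-0.001,-0.0,0.05],[0.0002,0.0006,0.001,0.003,-0.001,-0.0,0.05]]
```

>>> {"fn": "play_rows", "kwargs": {
  "series": [
    [0, 0, 0.0045, 0.009, 0, 0, 0.05],
    [0, 0, 0.0045, 0.009, 0, 0, 0.05],
    [0, 0, 0.0045, 0.009, 0, 0, 0.05],
    [0, 0, 0.0045, 0.009, 0, 0, 0.05]
  ]
}}

```text
clock: 13.85
position: [581.2, -194.3, 13.9]
ee_rot: [-0.457, 0.544, -0.539, 0.453]
contact_force: [-10.0, 3.5, 6.6]
gripper_width: 50.1
```

```bash
python3 - <<'E'
from h import *
s=read_state();print(jrel(s['position']),s['contact_force'],s['wrist_torque'])
plan([582.9,-195,18.5],-np.pi/2-.1687,3,.05)
snap('wrist','w7',crop=(60,0,450,280),scale=2)
E
```

```text
[-4.77 -0.04] [-10.03160541   3.47939938   6.61415863] [1.26201939 2.85505473 0.37035456]
from [ 581.2 -194.3   13.9] tilt/rot [ 0.01  -0.005 -0.001] step [ 0.6 -0.2  1.5]
[[0.0001,-0.0015,0.0006,0.003,-0.002,-0.0,0.05],[0.0001,-0.0015,0.0006,0.003,-0.002,-0.0,0.05],[0.0001,-0.0015,0.0006,0.003,-0.002,-0.0,0.05]]
```

View pics/w7.png

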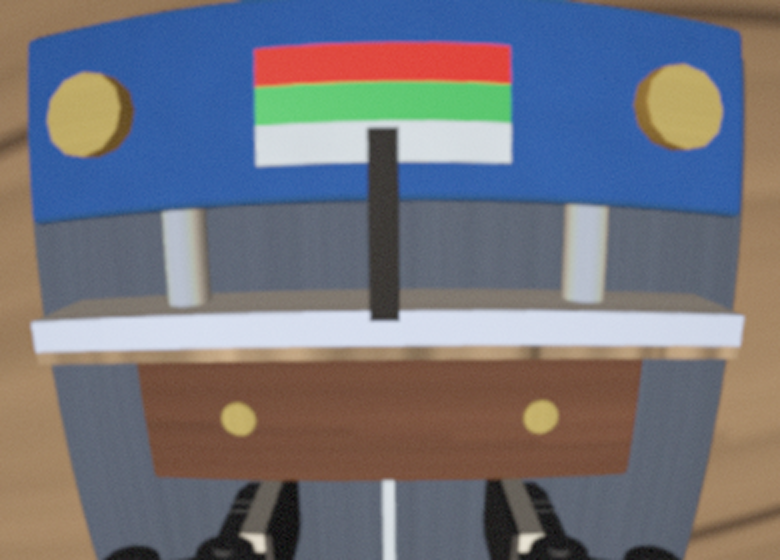

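```bash
cat >> h.py <<'E'
def gauge(fn='g'):
    im=snap('wrist',fn)['color'].astype(float)
    def bands(c):
        p=im[:110,c-3:c+4].mean(1); r,g,b=p.T
        red=np.where((r>150)&(g<110))[0]; grn=np.where((g>150)&(r<140)&(b<150))[0]
        wh=np.where((p.min(1)>170))[0]
        return red.min(),(red.max()+grn.min())/2,(grn.max()+wh[wh>grn.max()].min())/2,wh[wh<grn.max()+35].max()+.5
    B=(np.array(bands(230))+np.array(bands(275)))/2
    p=im[:130,249:256].mean((1,2)); 
    k=np.where(p<75)[0]; k=k[k>B[0]]; tip=k.min()-.5
    print('bands',B,'tip',tip,'travel',round(float(np.interp(tip,B,[24,16,8,0])),2))
    s=read_state();f=s['contact_force'];print('t',s['clock'],'tcp',jrel(s['position']),'z',round(s['position'][2],1),'F along -x',round(float(-f[:2]@u),1),'lat',round(float(f[:2]@v),1),'Fz',round(f[2],1))
    plan([*s['position'][:2],18.5],-np.pi/2-.1687,1,.05)
E
python3 -c "
from h import *
gauge()"
```

```text
bands [21.  40.5 59.5 80.5] tip 64.5 travel 6.1
t 13.95 tcp [-4.77 -0.08] z 13.8 F along -x 10.7 lat 2.5 Fz 4.4
from [ 581.2 -194.3   13.8] tilt/rot [ 0.009 -0.005 -0.001] step [0.  0.  4.7]
[[-0.0,-0.0047,-0.0,0.009,-0.005,-0.001,0.05]]
```

>>> {"fn": "play_rows", "kwargs": {
  "series": [
    [0, -0.003, 0.005, 0.01, -0.002, 0, 0.05],
    [0, -0.003, 0.005, 0.01, -0.002, 0, 0.05],
    [0, -0.0025, 0.005, 0.009, -0.001, 0, 0.05]
  ]
}}

```text
clock: 14.25
position: [582.2, -194.5, 15.9]
ee_rot: [-0.457, 0.545, -0.538, 0.453]
contact_force: [-7.5, 3.1, -2.2]
gripper_width: 50.2
```

```bash
python3 -c "
from h import *
gauge('g1')"
```

```text
bands [24.5  43.75 62.25 83.5 ] tip 64.5 travel 7.15
t 14.3 tcp [-3.69 -0.11] z 15.8 F along -x 7.7 lat 1.1 Fz -1.4
from [ 582.3 -194.5   15.8] tilt/rot [ 0.012 -0.003 -0.002] step [0.  0.  2.7]
[[-0.0,-0.0027,-0.0,0.012,-0.003,-0.002,0.05]]
```

>>> {"fn": "play_rows", "kwargs": {
  "series": [
    [0, -0.003, 0.006, 0.011, -0.001, -0.001, 0.05],
    [0, -0.0025, 0.006, 0.011, -0.001, -0.001, 0.05],
    [0, -0.0025, 0.006, 0.011, -0.001, 0, 0.05],
    [0, -0.002, 0.006, 0.011, 0, 0, 0.05]
  ]
}}

```text
clock: 14.7
position: [584.0, -194.8, 14.4]
ee_rot: [-0.459, 0.547, -0.536, 0.451]
contact_force: [-9.1, 3.1, -1.7]
gripper_width: 50.0
```

```bash
python3 -c "
from h import *
gauge('g2')"
```

```text
bands [28.   47.75 67.25 88.  ] tip 64.5 travel 9.13
t 14.75 tcp [-1.82 -0.06] z 14.2 F along -x 9.0 lat 2.2 Fz -2.1
from [ 584.1 -194.8   14.2] tilt/rot [ 0.018 -0.005 -0.001] step [0.  0.  4.3]
[[-0.0,-0.0043,-0.0001,0.018,-0.005,-0.001,0.05]]
```

>>> {"fn": "play_rows", "kwargs": {
  "series": [
    [0, -0.0045, 0.007, 0.016, -0.002, 0, 0.05],
    [0, -0.004, 0.007, 0.016, -0.002, 0, 0.05],
    [0, -0.004, 0.007, 0.015, -0.001, 0, 0.05]
  ]
}}

```text
clock: 15.05
position: [585.5, -195.0, 16.6]
ee_rot: [-0.458, 0.546, -0.536, 0.452]
contact_force: [-9.6, 3.1, -1.8]
gripper_width: 49.8
```

```bash
python3 -c "
from h import *
gauge('g3')"
```

```text
bands [32.5  52.   70.75 92.  ] tip 64.5 travel 10.67
t 15.1 tcp [-0.34 -0.07] z 16.7 F along -x 9.8 lat 1.6 Fz -3.4
from [ 585.6 -195.    16.7] tilt/rot [ 0.016 -0.003 -0.002] step [0.  0.  1.8]
[[-0.0,-0.0018,-0.0,0.016,-0.003,-0.002,0.05]]
```

>>> {"fn": "play_rows", "kwargs": {
  "series": [
    [0, -0.003, 0.006, 0.016, -0.002, -0.001, 0.05],
    [0, -0.003, 0.005, 0.016, -0.002, -0.001, 0.05],
    [0, -0.002, 0.004, 0.014, -0.001, 0, 0.05],
    [0, -0.002, 0.004, 0.013, -0.001, 0, 0.05]
  ]
}}

```text
clock: 15.5
position: [581.9, -194.4, 14.7]
ee_rot: [-0.457, 0.543, -0.538, 0.454]
contact_force: [-6.4, 1.8, -1.0]
gripper_width: 50.1
```

```bash
python3 -c "
from h import *
gauge('g4')"
```

```text
bands [23.   42.5  61.75 82.5 ] tip 64.5 travel 6.94
t 15.55 tcp [-4.19 -0.1 ] z 14.6 F along -x 7.8 lat 0.6 Fz -0.3
from [ 581.8 -194.4   14.6] tilt/rot [ 0.009 -0.002 -0.001] step [0.  0.  3.9]
[[-0.0,-0.0039,-0.0,0.009,-0.002,-0.001,0.05]]
```

>>> {"fn": "play_rows", "kwargs": {
  "series": [
    [0, -0.0045, 0.006, 0.014, -0.001, -0.001, 0.05],
    [0, -0.004, 0.007, 0.015, -0.001, 0, 0.05],
    [0, -0.004, 0.007, 0.016, -0.001, 0, 0.05],
    [0, -0.0035, 0.0075, 0.016, -0.001, 0, 0.05],
    [0, -0.0035, 0.0075, 0.016, -0.001, 0, 0.05]
  ]
}}

```text
clock: 16.05
position: [585.8, -195.1, 18.6]
ee_rot: [-0.455, 0.542, -0.54, 0.455]
contact_force: [-10.3, 3.6, -2.4]
gripper_width: 50.1
```

```bash
python3 -c "
from h import *
gauge('g5')"
```

```text
bands [34.   53.25 71.25 92.  ] tip 64.5 travel 11.0
t 16.1 tcp [-0.05 -0.13] z 18.6 F along -x 10.2 lat 2.1 Fz -1.4
from [ 585.9 -195.1   18.6] tilt/rot [ 0.002 -0.004 -0.002] step [ 0.   0.  -0.1]
[[0.0,0.0001,0.0,0.002,-0.004,-0.002,0.05]]
```

>>> {"fn": "play_rows", "kwargs": {
  "series": [
    [0, -0.0025, 0.0075, 0.013, -0.002, -0.001, 0.05],
    [0, -0.0025, 0.0075, 0.013, -0.001, 0, 0.05],
    [0, -0.0025, 0.0075, 0.013, -0.001, 0, 0.05],
    [0, -0.0025, 0.0075, 0.013, -0.001, 0, 0.05]
  ]
}}

```text
clock: 16.5
position: [586.6, -195.2, 14.2]
ee_rot: [-0.458, 0.547, -0.536, 0.452]
contact_force: [-10.8, 3.5, -2.1]
gripper_width: 49.7
```

```bash
python3 -c "
from h import *
gauge('g6')"
```

```text
bands [34.  54.  73.5 94.5] tip 64.5 travel 11.69
t 16.55 tcp [ 0.8  -0.08] z 14.1 F along -x 10.6 lat 1.7 Fz -1.2
from [ 586.7 -195.2   14.1] tilt/rot [ 0.017 -0.005 -0.003] step [0.  0.  4.4]
[[-0.0,-0.0044,-0.0001,0.017,-0.005,-0.003,0.05]]
```

>>> {"fn": "play_rows", "kwargs": {
  "series": [
    [0, -0.0045, 0.0075, 0.017, -0.002, -0.001, 0.05],
    [0, -0.004, 0.0075, 0.016, -0.002, -0.001, 0.05],
    [0, -0.0037, 0.0075, 0.015, -0.001, 0, 0.05],
    [0, -0.0034, 0.0075, 0.015, -0.001, 0, 0.05],
    [0, -0.0033, 0.0075, 0.0145, -0.001, 0, 0.05],
    [0, -0.0033, 0.0075, 0.0145, -0.001, 0, 0.05]
  ]
}}

```text
clock: 17.15
position: [587.1, -195.3, 14.3]
ee_rot: [-0.46, 0.549, -0.533, 0.449]
contact_force: [-10.1, 3.8, -1.5]
gripper_width: 49.9
```

```bash
python3 -c "
from h import *
gauge('g7')"
```

```text
bands [35.5  55.75 75.25 96.5 ] tip 64.5 travel 12.41
t 17.2 tcp [ 1.3  -0.05] z 14.2 F along -x 11.3 lat 2.3 Fz -0.9
from [ 587.2 -195.3   14.2] tilt/rot [ 0.027 -0.005 -0.003] step [0.  0.  4.3]
[[-0.0,-0.0043,-0.0001,0.027,-0.005,-0.003,0.05]]
```

>>> {"fn": "play_rows", "kwargs": {
  "series": [
    [0, -0.0042, 0.0073, 0.022, -0.002, -0.001, 0.05],
    [0, -0.0042, 0.0073, 0.022, -0.002, -0.001, 0.05],
    [0, -0.004, 0.0073, 0.021, -0.001, 0, 0.05],
    [0, -0.004, 0.0073, 0.02, -0.001, 0, 0.05],
    [0, -0.0038, 0.0073, 0.018, -0.001, 0, 0.05],
    [0, -0.0036, 0.0073, 0.018, -0.001, 0, 0.05]
  ]
}}

```text
clock: 17.8
position: [586.7, -195.2, 15.8]
ee_rot: [-0.455, 0.544, -0.539, 0.454]
contact_force: [-10.3, 3.8, -2.4]
gripper_width: 50.1
```

```bash
python3 -c "
from h import *
gauge('g8')"
```

```text
bands [35.   54.75 73.25 94.5 ] tip 64.5 travel 11.78
t 17.85 tcp [ 0.72 -0.05] z 15.7 F along -x 10.2 lat 2.5 Fz -2.2
from [ 586.6 -195.2   15.7] tilt/rot [ 0.006 -0.005 -0.004] step [0.  0.  2.8]
[[-0.0,-0.0028,-0.0,0.006,-0.005,-0.004,0.05]]
```

Steady in green since about t = 15.9. I hold on with the same push.

>>> {"fn": "play_rows", "kwargs": {
  "series": [
    [0, -0.004, 0.0074, 0.016, -0.002, -0.001, 0.05],
    [0, -0.004, 0.0074, 0.016, -0.002, -0.001, 0.05],
    [0, -0.0038, 0.0074, 0.016, -0.001, 0, 0.05],
    [0, -0.0037, 0.0074, 0.016, -0.001, 0, 0.05],
    [0, -0.0036, 0.0074, 0.016, -0.001, 0, 0.05],
    [0, -0.0036, 0.0074, 0.016, -0.001, 0, 0.05],
    [0, -0.0036, 0.0074, 0.016, -0.001, 0, 0.05],
    [0, -0.0036, 0.0074, 0.016, -0.001, 0, 0.05]
  ]
}}

```text
clock: 18.65
position: [586.5, -195.2, 15.8]
ee_rot: [-0.456, 0.547, -0.537, 0.452]
contact_force: [-10.7, 3.6, -2.6]
gripper_width: 50.0
```

```bash
python3 -c "
from h import *
gauge('g9')"
```

```text
bands [34.5  54.25 73.25 94.5 ] tip 64.5 travel 11.68
t 18.7 tcp [ 0.61 -0.03] z 15.8 F along -x 11.1 lat 2.8 Fz -1.9
from [ 586.5 -195.1   15.8] tilt/rot [ 0.014 -0.006 -0.005] step [0.  0.  2.7]
[[-0.0,-0.0027,-0.0,0.014,-0.006,-0.005,0.05]]
```

>>> {"fn": "play_rows", "kwargs": {
  "series": [
    [0, -0.0038, 0.0074, 0.018, -0.003, -0.002, 0.05],
    [0, -0.0038, 0.0074, 0.018, -0.003, -0.002, 0.05],
    [0, -0.0038, 0.0074, 0.018, -0.002, -0.001, 0.05],
    [0, -0.0037, 0.0074, 0.0175, -0.002, -0.001, 0.05],
    [0, -0.0037, 0.0074, 0.017, -0.002, -0.001, 0.05],
    [0, -0.0037, 0.0074, 0.017, -0.002, -0.001, 0.05],
    [0, -0.0037, 0.0074, 0.017, -0.002, -0.001, 0.05],
    [0, -0.0037, 0.0074, 0.017, -0.002, -0.001, 0.05],
    [0, -0.0037, 0.0074, 0.017, -0.002, -0.001, 0.05],
    [0, -0.0037, 0.0074, 0.017, -0.002, -0.001, 0.05]
  ]
}}

```text
clock: 19.7
position: [586.8, -195.3, 15.7]
ee_rot: [-0.459, 0.542, -0.539, 0.453]
contact_force: [-10.0, 3.0, -2.2]
gripper_width: 49.7
```

```bash
python3 -c "
from h import *
gauge('g10')"
```

```text
bands [35.   54.75 73.75 94.5 ] tip 64.5 travel 11.89
t 19.75 tcp [ 0.87 -0.15] z 15.7 F along -x 9.9 lat 1.7 Fz -3.1
from [ 586.8 -195.3   15.7] tilt/rot [ 0.008 -0.     0.004] step [0.  0.  2.8]
[[0.0,-0.0028,-0.0,0.008,-0.0,0.004,0.05]]
```

>>> {"fn": "play_rows", "kwargs": {
  "series": [
    [0, -0.0037, 0.0074, 0.016, -0.001, 0.001, 0.05],
    [0, -0.0037, 0.0074, 0.016, -0.001, 0.001, 0.05],
    [0, -0.0037, 0.0074, 0.016, -0.001, 0, 0.05]
  ]
}}

```text
clock: 20.05
position: [586.7, -195.3, 15.5]
ee_rot: [-0.458, 0.544, -0.538, 0.453]
contact_force: [-10.7, 3.7, -2.9]
gripper_width: 49.6
```

```bash
python3 -c "
from h import *
for k in range(24):
    im=get_image('wrist'); s=read_state()
    if k%3==0: print(s['clock'],jrel(s['position']),round(s['position'][2],1),s['contact_force'].round(1))
gauge('g11')"
```

```text
20.1 [ 0.78 -0.12] 15.5 [-10.8   3.4  -2.6]
20.25 [ 0.8  -0.12] 15.5 [-9.5  3.6 -1.4]
20.4 [ 0.8  -0.12] 15.6 [-10.6   3.8  -1.7]
20.55 [ 0.8  -0.13] 15.5 [-10.6   3.1  -2.5]
20.7 [ 0.79 -0.12] 15.5 [-9.2  3.5 -2.5]
20.85 [ 0.79 -0.12] 15.5 [-9.7  3.1 -3. ]
21.0 [ 0.79 -0.12] 15.6 [-10.3   3.8  -1.7]
21.15 [ 0.81 -0.11] 15.6 [-10.    3.1  -2.6]
bands [35.   54.5  73.75 94.5 ] tip 64.5 travel 11.84
t 21.3 tcp [ 0.78 -0.13] z 15.5 F along -x 10.1 lat 3.1 Fz -2.8
from [ 586.7 -195.3   15.5] tilt/rot [ 0.01  -0.002  0.   ] step [0. 0. 3.]
[[0.0,-0.003,-0.0,0.01,-0.002,0.0,0.05]]
```

```bash
python3 -c "
from h import *
for k in range(50): get_image('wrist')
gauge('g12')
s=get_image('scene')['color'][:,:,::-1]; w=np.load('pics/g12.npz')['color'][:,:,::-1]
cv2.imwrite('pics/fin.png',np.vstack([np.hstack([cv2.resize(w,(400,300)),cv2.resize(s,(400,300))]),cv2.resize(w[20:170,60:460],(800,300))]))
"
```

```text
bands [35.   54.5  73.75 94.5 ] tip 64.5 travel 11.84
t 23.85 tcp [ 0.81 -0.11] z 15.5 F along -x 11.2 lat 2.3 Fz -2.3
from [ 586.7 -195.3   15.5] tilt/rot [ 0.01  -0.002  0.   ] step [0. 0. 3.]
[[0.0,-0.003,-0.0,0.01,-0.002,0.0,0.05]]
```

View pics/fin.png

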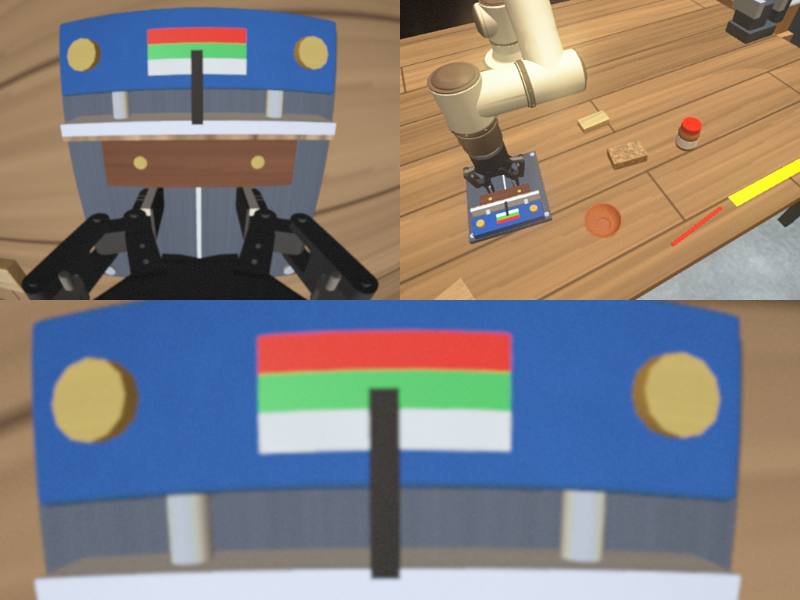

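The pointer tip (384,389 in the lower panel) stands mid-green, between 372 and 411. The blank lies flat, square and centred against the cork, and the bystanders have not moved.

```bash
python3 -c "
from bench import job_done
print(job_done())"
```

```text
the job is handed in; nothing more can be done
None
```

The blank is in the jig and the arm is still pressing it against the fence, with the pointer in the middle of the green band. I handed the job in at about 24 s of the 61 s allowed.

- **Placing:** I laid the blank flat on the bed. It sat 0.4 mm off the white line and within 0.001 rad of the jig's yaw, by the camera.
- **Pushing:** I pushed from behind with the two fingers held 50 mm apart. The highest fence travel I read was 12.4 mm, well short of the 24 mm stop.
- **Holding:** The final hold was a fixed target from about t = 20.05 s to 23.85 s. The gauge read 11.84 mm at both checks. The push was about 10–11 N, which fits the spring rate, and the readings showed no drift.
- **Other things:** The last scene picture shows the cork block, offcut, dish and jar where they were.

**What did not go smoothly:**
- The arm gives under load. At about t = 15.5 s the fence sprang back from green to 6.9 mm, and I pushed it up again with a larger push. From about t = 16 s every reading was in green.
- The fingertips slid a few millimetres up and down the back of the blank while I was setting the push. At times they pressed down with about 8 N, probably on the bed. At the end they were steady.
- A sideways force of about 2–3 N remained on the fingers, but the blank did not move off centre.

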